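Make up a lot of three model wagons and hold the clip open on its card

ROBOT

A 6-joint arm with a two-finger parallel gripper is mounted at the origin on the work surface. World frame = base frame: x ahead of the robot, y to its left, z up, the work surface at z = 0. Lengths are in m, angles in rad, forces in N, time in s.
With the tool pointing down it reaches from about 0.275 to 0.75 m from the base axis. Payload 10.2 kg.
Tool frame: the origin (TCP) lies on the centre line of the jaws, within the pads' length; the fingertips stand 14 mm ahead of it and the grasp point (between the pads) lies 5 mm behind it; y points along the fingers, x is the direction in which the jaws open and shut, and the axes are right-handed (so a half turn about y gives the same grasp; the last joint's range is limited). The gripper opens to 88 mm and grips with 3 to 60 N. Pads are 18 mm wide; open, the fingers measure 123 mm over their backs; the gripper's body (75 mm by 187 mm) begins 45 mm behind the grasp point.
Start: joints at [0.948, 0.313, 1.498, -0, 1.331, -0.223], TCP at [0.204, 0.484, 0.253] pointing down, gripper open.
Joint ranges: [-2.94, 2.94], [-0.97, 2.17], [0.19, 2.56], [-1.23, 4.37], [0.02, 3.11], [-2.88, 2.88]. Speed limits (rad/s): [2.39, 2.39, 3.01, 3.14, 3.14, 3.14].

INTERFACE

Orientations are given as a 3x3 rotation matrix whose columns are the frame's x, y, z axes.
In Python, from cell import sensors, viewer, job gives the robot as it stands.
- The arm moves only by the tool send_rows, never from a script. Its argument "steps" is a list of rows, each a list of 4 numbers: the shift along the tool's x, y, z in cm, then the turn about the tool's y in degrees. In form: [[tx, ty, tz, spin], ...]. A call has 1 to 20 rows; each row shifts and turns the commanded pose from where the row before left it, along the tool's axes as they then stand; what a row does not reach is not made up. A row lasts 1/8 s, in which the tool goes at most 62.5 mm and 10.7 degrees, less where a joint would pass 70% of its speed; a pose out of reach is approached as far as the arm can. A call with a gripper value outside its range is refused whole. "gripper" is the finger opening in cm, from 0 to 8.81, set as the call begins (left out, the last holds). The fingers move at their own pace and stop on an object; "newtons" is the grip in N (left out, the last holds). Time passes only in rows, so rows that do not move let the fingers close. It gives the time, the measured TCP pose, the force and the opening at its end, in the units of the state.
- sensors.read_state(): the state, without advancing time (a new reading comes with each control period).
- viewer.snapshot(name): name is "scene" or "top" or "wrist"; returns the picture (480x640x3 uint8, red, green, blue); there is no depth.
- viewer.calibration(name): a dict with "fx", "fy", "cx", "cy" (pixels), "k1" (the pictures are not rectified: a ray, as slopes to the right and down, at radius r is drawn at 1 + k1 r^2 times it, then the intrinsics apply), "R" (3x3) and "t" (3): a world point X has camera coordinates R X + t. Camera axes: x right, y down, z forward; pixel columns grow to the right and rows downward; lengths in m; the calibration is good to about 2 mm. A picture is of the moment at which its call begins: read the wrist's pose just before it. calibration takes no time and is no camera call; for the wrist camera it gives the pose at the moment of the call.
- job.close_job(): hands the job in, once; it reports no verdict.
The state is a dict: "time": time; "joint_pos": joint angles; "qvel": joint speeds; "joint_torque": joint torques, N m; "tool_pos": TCP position; "ee_rot": TCP orientation; "force": force on the tool from outside, world axes, zero at the start; "wrist_torque": the same for the moment, N m; "gripper_width": opening from 0.0 (shut) to 1.0 (fully open).
Only numpy, scipy, OpenCV 4.12 (cv2) and the standard library are available. Lean on these libraries where they do the work, as an engineer would, in place of code of your own. Each camera call takes 0.05 s, during which the arm holds its last target. There are 200 camera calls.

TASK

Make up a lot of exactly three red wagons in the wooden tray: one is there already, so set two more of the white-roofed red wagons in it, upright on the tray floor and not dropped, and leave the remaining red wagon and everything else where it stands. Then take the yellow spring clip by its two handles, squeeze it wide open and bring it down over the middle of the card's top edge, with the card between the gaping jaws but not touched by them, so that a price ticket can be slipped in. Finish like that, still holding the clip squeezed open in place around the card edge: do not let it close and do not let go.

Things in the scene. Friction and masses are not known exactly. Their poses are not given: they have to be found in the camera images.
- tray: fixed open wooden tray, outside 160 (its x) x 240 (its y) x 18 mm high, walls and floor 5 mm thick, so the inside is 150 x 230 mm; origin: centre of its underside, z up. There is room for three wagons side by side along its y, each lying along its x, at y = -72, 0 and +72 mm.
- wagon_a: model goods wagon, red box body with white ribbed roof, lying along its own x: 98 long (106 over buffers, at z = 13) x 34 wide x 46 mm high, about 80 g, rigid (does not roll); straight flat sides from z = 10 to 38; origin: centre of its underside, z up. It starts in the tray, near tray y = +70.
- wagon_b: model goods wagon, red box body with white ribbed roof, lying along its own x: 98 long (106 over buffers, at z = 13) x 34 wide x 46 mm high, about 80 g, rigid (does not roll); straight flat sides from z = 10 to 38; origin: centre of its underside, z up. It starts on the table, among other vehicles, 30 mm or more free beside the middle of each long side.
- wagon_c: model goods wagon, red box body with white ribbed roof, lying along its own x: 98 long (106 over buffers, at z = 13) x 34 wide x 46 mm high, about 80 g, rigid (does not roll); straight flat sides from z = 10 to 38; origin: centre of its underside, z up. It starts on the table, among other vehicles, 30 mm or more free beside the middle of each long side.
- wagon_d: model goods wagon, red box body with white ribbed roof, lying along its own x: 98 long (106 over buffers, at z = 13) x 34 wide x 46 mm high, about 80 g, rigid (does not roll); straight flat sides from z = 10 to 38; origin: centre of its underside, z up. It starts on the table, among other vehicles, 30 mm or more free beside the middle of each long side.
- coach: dark green model coach with grey roof, 120 x 34 x 46 mm; leave it alone. Origin: centre of its underside.
- loco: black model tank locomotive with red frame, 105 x 36 x 49 mm; leave it alone. Origin: centre of its underside.
- van: brown-grey model brake van with a raised box on its roof, 98 x 34 x 48 mm; leave it alone. Origin: centre of its underside.
- oil: small oil bottle at the back of the table, 34 across x 85 mm high; leave it alone. Origin: centre of its underside.
- mug: blue mug at the back of the table, 80 across x 92 mm high; leave it alone. Origin: centre of its underside.
- driver: screwdriver lying at the back of the table, 160 mm long; leave it alone. Origin: centre of its underside.
- card: fixed upright stiff card, 3 mm thick (its x) and 70 mm wide (its y), its top edge 88 mm above the table, standing in a dark wooden foot 42 x 90 x 14 mm high; origin: centre of the foot's underside, x square to the card's face, y along its top edge, z up.
- card_top (a point): middle of the card's top edge, 88 mm above the table.
- clip: yellow spring clip, 60 g, standing on its closed jaws, handles up in a V. Its x runs along the hinge pin (jaws 36 mm wide in x, handles 24 mm), its y is the direction in which the handles are squeezed together, z up; origin: middle of the jaw tips' underside. Jaws reach from z = 0 to the pin and are together 21 mm thick in y at rest. Its frame stays midway between the halves.
- clip_pin (a point): middle of the clip's hinge pin (8 mm thick), at clip z = 40 mm. Squeezing the handles above it swings the jaws below it apart; the clip springs shut when released. Fully open the jaw tips gape 28 mm, narrowing to 0 at the pin.
- clip_grip (a point): between the handles, at clip z = 68 mm: a good height for the middle of the finger pads. At rest the handles slant, 59 mm apart over their outside at the tips (z = 75), less below; squeezed fully, their outer faces are parallel, 30 mm apart, from z = 44 to 84 (so the tips rise 9, and the clip may shift some mm along the fingers). Each handle takes about 4.5 N here to start and 9 N to open fully; grip with 20 to 50 N.
- clip_left (a joint): how far each jaw has swung open, rad: 0 shut, 0.36 fully open (a hard stop). The other half always swings by the same angle. Wide open means most of this travel.
There are look-alikes about, which are no part of the job. Leave any orange, pink or turquoise look-alike of the wagon_c alone.

How it is judged:
By the outcome, as a careful person would: the job done as asked, in the order asked, and still so for the second after the job is handed in, while the arm keeps its last pose, push and grip.
It also fails if it takes over 67 s, if anything falls off the work surface, if the arm or the gripper's body presses on something with over 40 N, if the wrist force passes 120 N, or if a joint passes its speed limit or range.

## Working session

There is one attempt and no reset: what is moved stays moved. The work goes in short steps, Python scripts to look and compute and a tool call to move; the robot and the scene stay as the last step left them, time stands still between calls to the robot, and variables do not carry over. Pictures are saved under pics/ and viewed, about 8 in all and at most 12, crops included, and the job is handed in when it is done.

Besides the shell and the picture viewer there is one more tool, called after ">>>" in YAML: its name, and indented under it one key for each argument. send_rows: Moves the arm, as the interface text tells. Its arguments: {"type":"object","properties":{"steps":{"type":"array","items":{"type":"array","items":{"type":"number"}}},"gripper":{"type":"number"},"newtons":{"type":"number"}},"required":["steps"]}

```bash
mkdir -p pics; ls
python3 - <<'E'
from cell import sensors, viewer
import cv2
s=sensors.read_state(); print(s)
for n in("top","scene"):
    c=viewer.calibration(n); print(n,c)
    cv2.imwrite(f"pics/{n}0.png",viewer.snapshot(n)[:,:,::-1])
E
```

```text
pics
{'time': 0.0, 'joint_pos': array([ 9.47565134e-01,  3.13459739e-01,  1.49841583e+00, -2.97880376e-06,
        1.33096632e+00, -2.23366875e-01]), 'qvel': array([ 0.00110781,  0.00077419,  0.0005274 ,  0.00178858, -0.0001022 ,
        0.00044539]), 'joint_torque': array([ 2.00781724e-03, -4.02203357e+01, -2.52289778e+01,  6.96532452e-02,
        3.50390060e-02, -1.00005082e-04]), 'tool_pos': array([0.20424657, 0.48340806, 0.25216407]), 'ee_rot': array([[ 3.89292271e-01, -7.26778885e-04, -9.21113999e-01],
       [ 9.21113479e-01, -1.01606021e-03,  3.89292853e-01],
       [-1.21883711e-03, -9.99999220e-01,  2.73901439e-04]]), 'force': array([ 0.38731881, -0.95096281,  0.66778476]), 'wrist_torque': array([-0.02091488, -0.00469911, -0.00294777]), 'gripper_width': 1.0025009266166105}
top {'fx': 496.7238899355865, 'fy': 496.7238899355865, 'cx': 318.20761310097436, 'cy': 248.9359271559969, 'k1': -0.1289334022129585, 'R': array([[ 0.02331129, -0.99959264, -0.01646606],
       [-0.99575585, -0.0217487 , -0.08942754],
       [ 0.08903299,  0.01848085, -0.99585721]]), 't': array([-0.02901184,  0.54863582,  1.36357773])}
scene {'fx': 522.1649279164019, 'fy': 522.1649279164019, 'cx': 326.89646812825725, 'cy': 234.5086630807888, 'k1': 0.003615082593717719, 'R': array([[ 0.83662094,  0.54776413, -0.00445756],
       [ 0.42407034, -0.65280678, -0.62770029],
       [-0.34674162,  0.52325688, -0.77844234]]), 't': array([-0.45110483, -0.22583129,  1.43768847])}
```

View pics/top0.png

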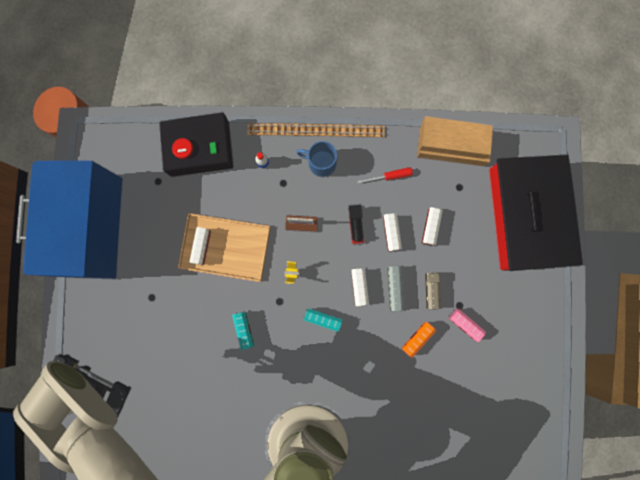

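View pics/scene0.png

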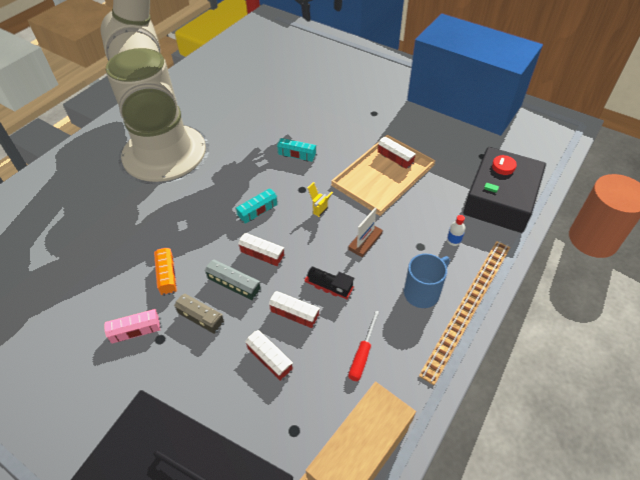

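Top view: tray (225,247) with wagon_a (200,246); red wagons at (360,287), (393,232), (432,226); clip (291,272); card (303,222); coach (395,288), loco (356,224), van (432,290). The scene view confirms their colours.

```bash
cat > h.py <<'E'
import numpy as np, cv2
def ray(c,p):
    K=np.array([[c["fx"],0,c["cx"]],[0,c["fy"],c["cy"]],[0,0,1.]])
    u=cv2.undistortPoints(np.float64(p).reshape(-1,1,2),K,np.array([c["k1"],0,0,0.]))[:,0]
    R,t=np.array(c["R"]),np.array(c["t"])
    return -R.T@t, np.c_[u,np.ones(len(u))]@R
def plane(c,p,z):
    o,d=ray(c,p); return o+d*((z-o[2])/d[:,2])[:,None]
def proj(c,X):
    R,t=np.array(c["R"]),np.array(c["t"]); q=np.atleast_2d(X)@R.T+t
    u=q[:,:2]/q[:,2:]; r=(u**2).sum(1,keepdims=True)
    return u*(1+c["k1"]*r)*[c["fx"],c["fy"]]+[c["cx"],c["cy"]]
def rects(c,mask,z,amin=60):
    out=[]
    for k in cv2.findContours(mask.astype(np.uint8),cv2.RETR_EXTERNAL,cv2.CHAIN_APPROX_NONE)[0]:
        if cv2.contourArea(k)<amin: continue
        X=plane(c,k[:,0],z)[:,:2]*1000
        (cx,cy),(w,h),a=cv2.minAreaRect(X.astype(np.float32))
        if w<h: w,h,a=h,w,a+90
        out.append((k[:,0].mean(0).round(),round(cx,1),round(cy,1),round(w,1),round(h,1),round((a+90)%180-90,1)))
    return out
E
python3 - <<'E'
from h import *
from cell import viewer
for n in("top","scene"):
    c=viewer.calibration(n); im=viewer.snapshot(n)
    hsv=cv2.cvtColor(im,cv2.COLOR_RGB2HSV); H,S,V=[hsv[...,i].astype(int) for i in range(3)]
    print(n,"white"); [print(r) for r in rects(c,(S<40)&(V>185),.046)]
    print("yellow"); [print(r) for r in rects(c,(H>22)&(H<32)&(S>150)&(V>120),.06,20)]
    print("tray"); [print(r) for r in rects(c,(H>10)&(H<24)&(S>60)&(V>110),.018,800)]
c=viewer.calibration("top");im=viewer.snapshot("top")
cv2.imwrite("pics/tc.png",cv2.resize(im[195:305,170:330,::-1],None,fx=5,fy=5,interpolation=cv2.INTER_CUBIC))
E
```

```text
top white
(array([358., 287.]), 445.9, -128.9, 100.4, 29.9, 7.8)
(array([391., 288.]), 443.1, -219.4, 117.7, 8.4, 4.4)
(array([197., 245.]), 550.6, 320.3, 100.1, 26.7, -9.7)
(array([391., 232.]), 600.0, -217.2, 101.5, 29.4, 8.7)
(array([431., 225.]), 620.4, -329.2, 101.6, 28.2, -11.7)
yellow
(array([290., 278.]), 463.9, 54.7, 32.6, 19.0, -88.6)
(array([291., 267.]), 496.5, 54.1, 30.0, 24.5, -88.7)
tray
(array([623., 331.]), 307.9, -918.3, 376.3, 64.9, -4.9)
(array([224., 247.]), 549.7, 251.8, 241.7, 163.2, 82.0)
(array([313., 129.]), 896.4, -7.3, 382.9, 36.9, 89.9)
(array([455., 140.]), 875.6, -406.3, 215.7, 124.0, 84.6)
scene white
(array([490., 424.]), 1032.7, -228.5, 30.0, 15.4, -53.9)
(array([268., 351.]), 620.3, -332.5, 104.0, 35.9, -11.7)
(array([294., 305.]), 601.4, -222.1, 103.6, 36.2, 8.5)
(array([544., 294.]), 1023.1, 83.1, 77.8, 36.8, -66.5)
(array([585., 329.]), 1117.2, 58.6, 347.8, 133.4, 62.4)
(array([235., 271.]), 444.8, -222.8, 119.7, 10.7, 4.5)
(array([467., 267.]), 857.7, 58.3, 127.1, 62.8, -87.5)
(array([555., 254.]), 1011.4, 201.6, 86.3, 19.9, -84.7)
(array([261., 245.]), 447.8, -134.5, 103.5, 36.4, 7.8)
(array([445., 201.]), 759.2, 214.0, 215.4, 93.6, -55.0)
(array([396., 148.]), 547.7, 316.8, 103.9, 35.2, -9.3)
(array([190., 151.]), 98.0, 18.1, 187.3, 73.0, -58.6)
(array([519., 233.]), 870.6, 262.1, 792.6, 207.1, -89.8)
(array([141.,  42.]), -391.8, 328.1, 100.8, 84.9, 28.1)
yellow
(array([321., 204.]), 500.5, 38.1, 82.6, 31.4, -86.9)
(array([314., 193.]), 467.4, 57.1, 62.2, 25.1, -41.1)
(array([210.,  24.]), -261.4, 506.6, 373.1, 129.1, 89.9)
tray
(array([359., 442.]), 858.8, -376.6, 223.8, 100.9, 84.2)
(array([468., 306.]), 901.5, -8.3, 397.3, 35.1, 89.9)
(array([387., 169.]), 554.3, 246.4, 253.1, 168.5, 82.2)
(array([561.,  46.]), 752.2, 1100.6, 663.4, 54.5, -83.3)
(array([175.,  25.]), -380.4, 471.7, 453.1, 218.5, -47.9)
(array([55., 60.]), -603.6, 136.0, 753.4, 331.4, -44.7)
```

View pics/tc.png

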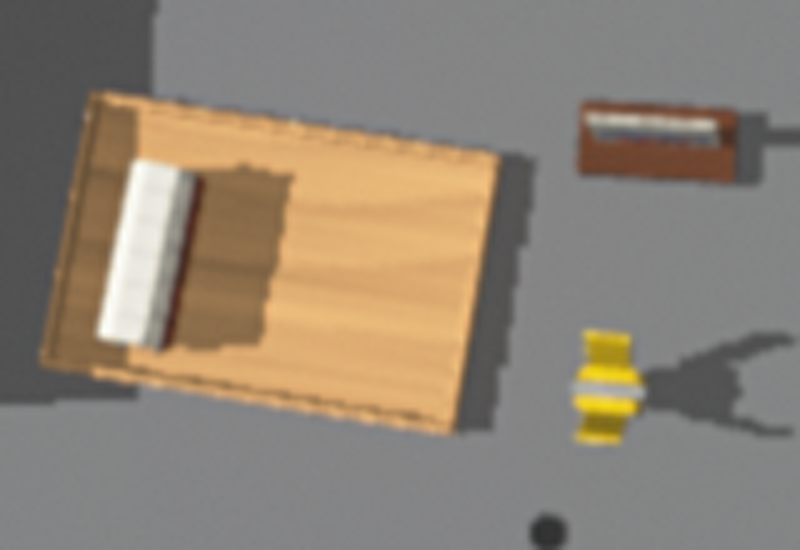

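Crop: tray rotated about -8°, wagon_a at its +y end, the card edge from (585,118) to (718,135), and the clip handles spread along world x. I'll move above the near wagon and check with the wrist camera.

>>> send_rows:
  steps:
    - [0,0,0,-10.2]
    - [0,0,0,-10.2]
    - [0,0,0,-10.3]
    - [-4,0.3,-1,0]
    - [-4,0.3,-1,0]
    - [-4,0.3,-1,0]
    - [-4,0.3,-1,0]
    - [-4,0.3,-1,0]
    - [-4,0.3,-1,0]
    - [-4,0.3,-1,0]
    - [-4,0.3,-1,0]
    - [-4,0.3,-1,0]
    - [-4,0.3,-1,0]
    - [-4,0.3,-1,0]
    - [-4,0.3,-1,0]
    - [-4,0.3,-1,0]
    - [-4,0.3,-1,0]
    - [-4,0.3,-1,0]
    - [-4,0.3,-1,0]
  gripper: 5.6
  newtons: 20

```text
time: 2.62
tool_pos: [0.45, -0.1302, 0.2046]
ee_rot: [[-0.135, 0.0, -0.991], [0.991, 0.0, -0.135], [0.0, -1.0, -0.0]]
force: [1.3, 1.0, -0.4]
gripper_width: 0.637
```

```bash
cat >> h.py <<'E'
from cell import sensors, viewer
def go(x,y,z,th):  # mm, deg: spin first, then shift along the turned axes (cm)
    s=sensors.read_state(); R=np.array(s["ee_rot"]); t0=np.degrees(np.arctan2(R[1,0],R[0,0]))
    p=np.array(s["tool_pos"])*1000; d=np.array([x,y,z])-p; a=np.radians(th)
    X=np.array([np.cos(a),np.sin(a),0]);Z=np.array([-X[1],X[0],0])
    print("t",round(s["time"],2),"at",p.round(1),"th",t0.round(2),"F",s["force"].round(1),"w",round(s["gripper_width"],3),"q6",s["joint_pos"][5].round(2))
    print("  spin",round(-(th-t0),2),"tx,ty,tz",(np.array([d@X,-d[2],d@Z])/10).round(2))
def shot(n,f=None):
    c=viewer.calibration(n); im=viewer.snapshot(n)
    if f: cv2.imwrite("pics/"+f,im[:,:,::-1])
    hsv=cv2.cvtColor(im,cv2.COLOR_RGB2HSV); return c,im,*[hsv[...,i].astype(int) for i in range(3)]
E
python3 - <<'E'
from h import *
go(447,-132,200,97.8)
c,im,H,S,V=shot("wrist","w1.png")
[print(r) for r in rects(c,(S<40)&(V>150),.046,300)]
E
```

```text
t 2.62 at [ 450.  -130.2  204.6] th 97.78 F [ 1.3  1.  -0.4] w 0.637 q6 -2.24
  spin -0.02 tx,ty,tz [-0.14  0.46  0.32]
(array([206., 421.]), 637.0, -202.3, 29.6, 16.1, -14.9)
(array([316., 214.]), 445.6, -133.4, 102.2, 36.4, 7.7)
(array([187., 193.]), 443.3, -227.9, 122.6, 28.6, 4.7)
```

View pics/w1.png

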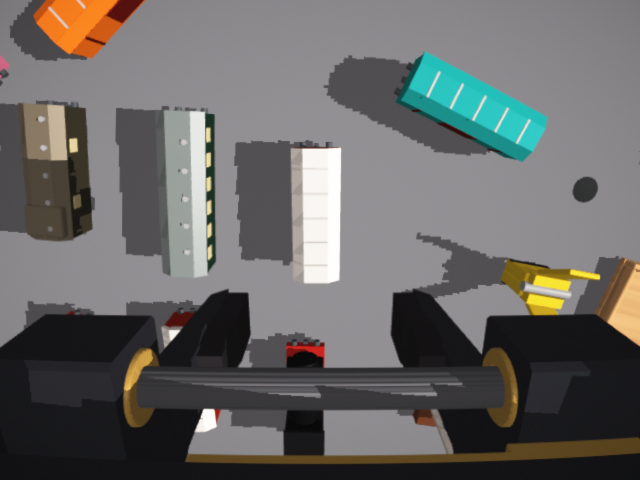

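The wrist view shows the wagon roof at (316,214), well aligned, agreeing with the top and scene views within 2 mm. Descend and grasp.

>>> send_rows:
  steps:
    - [-0.24,0,0.44,0]
    - [0,4,0,0]
    - [0,4,0,0]
    - [0,4,0,0]
    - [0,3,0,0]
    - [0,1.8,0,0]
    - [0,0.9,0,0]
    - [0,0,0,0]

```text
time: 3.68
tool_pos: [0.4455, -0.1313, 0.0279]
ee_rot: [[-0.136, -0.0, -0.991], [0.991, 0.0, -0.136], [0.0, -1.0, 0.0]]
force: [0.5, 0.4, 0.2]
gripper_width: 0.635
```

>>> send_rows:
  steps:
    - [0,0,0,0]
    - [0,0,0,0]
    - [0,0,0,0]
    - [0,0,0,0]
    - [0,0,0,0]
    - [0,0,0,0]
    - [0,-1,0,0]
    - [0,-3,0,0]
    - [0,-4,0,0]
    - [0,-4,0,0]
    - [0,-3,0,0]
    - [0,0,0,0]
  gripper: 1
  newtons: 15

```text
time: 5.18
tool_pos: [0.4462, -0.1321, 0.1796]
ee_rot: [[-0.136, 0.004, -0.991], [0.991, -0.002, -0.136], [-0.003, -1.0, -0.003]]
force: [-0.8, 0.6, -0.7]
gripper_width: 0.385
```

Run:
```python
from h import *
go(540.5,184.7,180,82)
c,im,H,S,V=shot("scene")
[print(r) for r in rects(c,(S<40)&(V>185),.046) if 300<r[1]<800 and r[5]<20]
```

```text
t 5.17 at [ 446.2 -132.1  179.6] th 97.8 F [-0.8  0.6 -0.7] w 0.385 q6 -2.25
  spin 15.8 tx,ty,tz [32.68 -0.04 -4.93]
(array([268., 352.]), 620.2, -332.4, 104.2, 36.0, -11.7)
(array([372., 326.]), 761.7, -173.8, 73.9, 7.7, -76.5)
(array([294., 305.]), 601.5, -222.1, 103.7, 36.5, 8.9)
(array([233., 273.]), 445.1, -227.3, 119.7, 22.1, 3.7)
(array([267., 205.]), 384.7, -26.5, 44.0, 43.3, 7.6)
(array([396., 148.]), 547.8, 316.9, 103.9, 35.3, -9.0)
(array([390.,  96.]), 439.3, 506.9, 379.4, 85.0, -63.1)
```

>>> send_rows:
  steps:
    - [0,0,0,7.9]
    - [0,0,0,7.9]
    - [2,0,-0.3,0]
    - [3,0,-0.45,0]
    - [3,0,-0.45,0]
    - [3,0,-0.45,0]
    - [3,0,-0.45,0]
    - [3,0,-0.45,0]
    - [3,0,-0.45,0]
    - [3,0,-0.45,0]
    - [3,0,-0.45,0]
    - [3,0,-0.45,0]
    - [2.68,0,-0.58,0]
    - [1,0,0,0]
    - [0,0,0,0]
    - [0,0,0,0]

```text
time: 7.22
tool_pos: [0.5397, 0.1842, 0.1774]
ee_rot: [[0.14, -0.001, -0.99], [0.99, -0.0, 0.14], [-0.0, -1.0, 0.001]]
force: [0.6, -0.2, -1.0]
gripper_width: 0.384
```

Run:
```python
from h import *
go(540.5,184.7,33.5,82)
c,im,H,S,V=shot("wrist","w2.png")
print(rects(c,(H>10)&(H<24)&(S>60)&(V>60),.018,3000))
```

```text
t 7.22 at [539.7 184.2 177.4] th 81.95 F [ 0.6 -0.2 -1. ] w 0.384 q6 -1.31
  spin -0.05 tx,ty,tz [ 0.06 14.39 -0.07]
[(array([359., 456.]), 754.3, 191.1, 435.5, 18.9, 82.0), (array([396., 201.]), 548.1, 252.5, 239.3, 159.0, 82.2)]
```

View pics/w2.png

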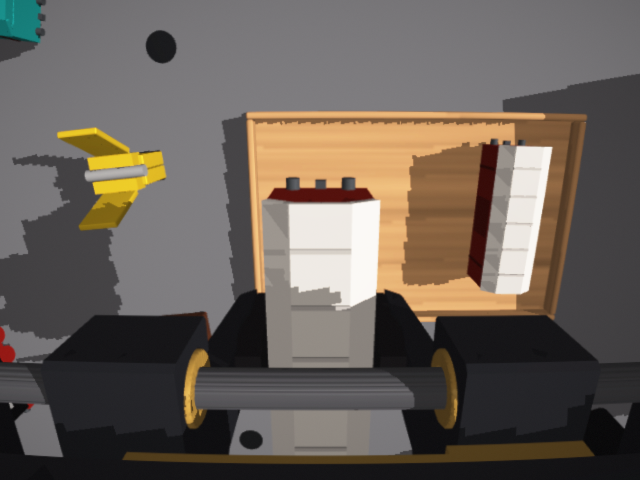

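The wagon is held level; the tray (396,201) again measures (548,252) at -8°, and wagon_a is inside it at (508,218). Lower gently.

>>> send_rows:
  steps:
    - [0.05,4,-0.05,0]
    - [0,4,0,0]
    - [0,4,0,0]
    - [0,1.5,0,0]
    - [0,0.5,0,0]
    - [0,0.25,0,0]
    - [0,0,0,0]
    - [0,0,0,0]

```text
time: 8.28
tool_pos: [0.5409, 0.1855, 0.036]
ee_rot: [[0.139, 0.001, -0.99], [0.99, 0.0, 0.139], [0.0, -1.0, -0.001]]
force: [-0.1, 0.0, -1.7]
gripper_width: 0.383
```

Run:
```python
from h import *
go(540.5,184.7,33,82)
```

```text
t 8.28 at [540.9 185.5  36. ] th 82.0 F [-0.1  0.  -1.7] w 0.383 q6 -1.31
  spin -0.0 tx,ty,tz [-0.08  0.3   0.03]
```

>>> send_rows:
  steps:
    - [0,0.1,0,0]
    - [0,0.1,0,0]
    - [0,0.1,0,0]
    - [0,0,0,0]
    - [0,0,0,0]

```text
time: 8.9
tool_pos: [0.5406, 0.1854, 0.0332]
ee_rot: [[0.139, 0.0, -0.99], [0.99, -0.0, 0.139], [-0.0, -1.0, -0.0]]
force: [-4.3, -0.9, 10.0]
gripper_width: 0.384
```

>>> send_rows:
  steps:
    - [0,0,0,0]
    - [0,0,0,0]
    - [0,0,0,0]
    - [0,-0.5,0,0]
    - [0,-1.5,0,0]
    - [0,-4,0,0]
    - [0,-4,0,0]
    - [0,-4,0,0]
    - [0,-4,0,0]
    - [0,0,0,0]
  gripper: 4.9

```text
time: 10.15
tool_pos: [0.5415, 0.1856, 0.2162]
ee_rot: [[0.139, 0.007, -0.99], [0.99, 0.001, 0.139], [0.002, -1.0, -0.007]]
force: [-0.2, -0.5, 0.1]
gripper_width: 0.559
```

Run:
```python
from h import *
go(600,-220,200,98.7)
c,im,H,S,V=shot("top")
[print(r) for r in rects(c,(S<40)&(V>185),.048) if 300<r[1]<700 and r[3]<130]
```

```text
t 10.15 at [541.5 185.6 216.2] th 82.0 F [-0.2 -0.5  0.1] w 0.559 q6 -1.31
  spin -16.7 tx,ty,tz [-40.98   1.62   0.36]
(array([392., 288.]), 443.1, -219.4, 117.5, 8.9, 4.6)
(array([389., 220.]), 630.1, -212.2, 40.1, 29.0, 8.5)
(array([433., 215.]), 646.4, -334.2, 47.7, 27.9, -11.3)
```

>>> send_rows:
  steps:
    - [0,0,0,-8.3]
    - [0,0,0,-8.4]
    - [-2,0,0,0]
    - [-4,0,0,0]
    - [-4,0,0,0]
    - [-4,0,0,0]
    - [-4,0,0,0]
    - [-4,0,0,0]
    - [-4,0,0,0]
    - [-4,0,0,0]
    - [-4,0,0,0]
    - [-4,0,0,0]
    - [-3,1,0.3,0]
    - [0,0.6,0,0]
    - [0,0,0,0]
  gripper: 5.6

```text
time: 12.08
tool_pos: [0.599, -0.2201, 0.1955]
ee_rot: [[-0.149, -0.002, -0.989], [0.989, 0.001, -0.149], [0.001, -1.0, 0.001]]
force: [0.1, -0.1, 0.2]
gripper_width: 0.637
```

Run:
```python
from h import *
go(600,-220,200,98.7)
c,im,H,S,V=shot("wrist","w3.png")
print("wrist");[print(r) for r in rects(c,(S<40)&(V>150),.046,300)]
c,im,H,S,V=shot("top")
print("top");[print(r) for r in rects(c,(S<40)&(V>185),.048) if 300<r[1]<700 and r[3]<130]
c,im,H,S,V=shot("scene")
print("scene");[print(r) for r in rects(c,(S<40)&(V>185),.048) if 300<r[1]<700 and r[3]<130]
```

```text
t 12.07 at [ 599.  -220.1  195.5] th 98.6 F [ 0.1 -0.1  0.2] w 0.637 q6 -2.26
  spin -0.1 tx,ty,tz [-0.01 -0.45 -0.11]
wrist
(array([163., 228.]), 619.0, -331.2, 102.5, 36.5, -10.9)
(array([296., 249.]), 608.8, -236.7, 135.0, 113.5, -10.7)
(array([338.,  43.]), 477.7, -226.2, 55.0, 26.7, 4.4)
top
(array([243., 249.]), 541.5, 190.3, 100.1, 26.1, -7.9)
(array([197., 245.]), 550.1, 319.8, 99.3, 26.2, -9.3)
scene
(array([268., 352.]), 621.0, -333.1, 104.0, 35.9, -11.7)
(array([294., 305.]), 602.2, -222.9, 103.4, 36.7, 8.9)
(array([233., 273.]), 446.3, -228.7, 119.4, 22.2, 4.3)
(array([368., 176.]), 540.6, 186.0, 101.4, 35.4, -8.1)
(array([396., 148.]), 548.7, 314.8, 103.7, 35.2, -9.0)
(array([392.,  54.]), 330.5, 691.4, 129.4, 35.4, -5.8)
```

View pics/w3.png

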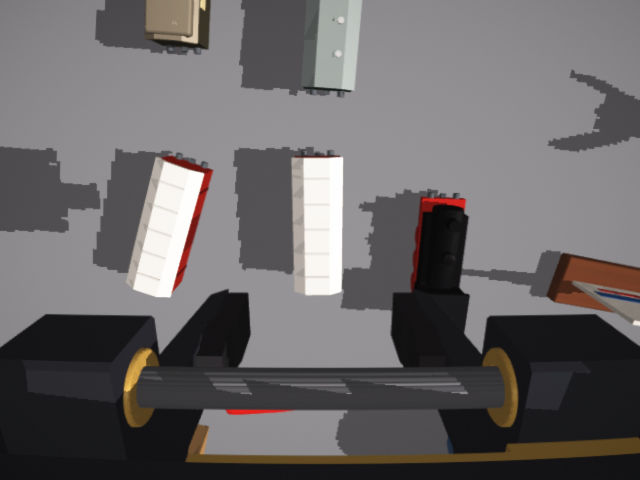

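Placed wagon is at (541,187), -8°, in the tray. The wrist view shows the next wagon's roof at columns 292–343, rows 155–293, with the loco about 75 px to its right.

Run:
```python
from h import *
X=plane(viewer.calibration("wrist"),[(292,157),(343,155),(341,293),(294,293)],.043)*1000
print(X.round(1),X.mean(0)); d=(X[2]+X[3]-X[0]-X[1]); print(np.degrees(np.arctan2(d[1],d[0])))
go(X[:,0].mean(),X[:,1].mean(),27.5,98.6)
```

```text
[[ 553.7 -245.6   43. ]
 [ 547.1 -211.2   43. ]
 [ 648.3 -195.7   43. ]
 [ 653.6 -230.8   43. ]] [ 600.66644689 -220.80682389   43.        ]
8.573520117135633
t 12.22 at [ 599.6 -219.6  196.7] th 98.71 F [-0.1 -0.2  0.7] w 0.632 q6 -2.26
  spin 0.11 tx,ty,tz [-0.14 16.92 -0.08]
```

>>> send_rows:
  steps:
    - [-0.14,0,-0.1,0]
    - [0,4,0,0]
    - [0,4,0,0]
    - [0,4,0,0]
    - [0,2.6,0,0]
    - [0,1.4,0,0]
    - [0,0.9,0,0]
    - [0,0,0,0]

```text
time: 13.22
tool_pos: [0.6009, -0.2216, 0.0274]
ee_rot: [[-0.151, 0.0, -0.989], [0.989, -0.0, -0.151], [-0.0, -1.0, -0.0]]
force: [-0.2, 0.1, 0.8]
gripper_width: 0.634
```

>>> send_rows:
  steps:
    - [0,0,0,0]
    - [0,0,0,0]
    - [0,0,0,0]
    - [0,0,0,0]
    - [0,0,0,0]
    - [0,0,0,0]
    - [0,-1,0,0]
    - [0,-3,0,0]
    - [0,-4,0,0]
    - [0,-4,0,0]
    - [0,-3,0,0]
    - [0,0,0,0]
  gripper: 1
  newtons: 15

```text
time: 14.72
tool_pos: [0.6014, -0.2219, 0.1795]
ee_rot: [[-0.151, 0.004, -0.988], [0.988, -0.002, -0.151], [-0.003, -1.0, -0.003]]
force: [0.1, 0.2, -0.7]
gripper_width: 0.383
```

Run:
```python
from h import *
go(550,251,180,82)
```

```text
t 14.72 at [ 601.4 -221.9  179.5] th 98.7 F [ 0.1  0.2 -0.7] w 0.383 q6 -2.26
  spin 16.7 tx,ty,tz [46.12 -0.05 11.67]
```

>>> send_rows:
  steps:
    - [0,0,0,8.3]
    - [0,0,0,8.4]
    - [3,0,0.8,0]
    - [4,0,1,0]
    - [4,0,1,0]
    - [4,0,1,0]
    - [4,0,1,0]
    - [4,0,1,0]
    - [4,0,1,0]
    - [4,0,1,0]
    - [4,0,1,0]
    - [4,0,1,0]
    - [4,0,1,0]
    - [2,0,0.6,0]
    - [1,0,0.25,0]
    - [0,0,0,0]
    - [0,0,0,0]

```text
time: 16.85
tool_pos: [0.5498, 0.2491, 0.1772]
ee_rot: [[0.14, -0.0, -0.99], [0.99, -0.0, 0.14], [-0.0, -1.0, 0.0]]
force: [-1.2, -0.2, -0.5]
gripper_width: 0.385
```

Run:
```python
from h import *
go(549.5,250,33,82)
```

```text
t 16.85 at [549.8 249.1 177.2] th 81.93 F [-1.2 -0.2 -0.5] w 0.385 q6 -1.2
  spin -0.07 tx,ty,tz [ 0.08 14.42  0.04]
```

>>> send_rows:
  steps:
    - [0.08,4,0.04,0]
    - [0,4,0,0]
    - [0,4,0,0]
    - [0,1.5,0,0]
    - [0,0.5,0,0]
    - [0,0.25,0,0]
    - [0,0,0,0]
    - [0,0.1,0,0]
    - [0,0.1,0,0]
    - [0,0,0,0]

```text
time: 18.1
tool_pos: [0.5492, 0.251, 0.0328]
ee_rot: [[0.139, 0.0, -0.99], [0.99, 0.0, 0.139], [0.0, -1.0, -0.0]]
force: [-0.5, -0.3, -0.2]
gripper_width: 0.384
```

>>> send_rows:
  steps:
    - [0,0.06,0,0]
    - [0,0,0,0]
    - [0,0,0,0]

```text
time: 18.48
tool_pos: [0.5492, 0.2511, 0.0328]
ee_rot: [[0.139, 0.0, -0.99], [0.99, 0.0, 0.139], [0.0, -1.0, -0.0]]
force: [-2.6, -1.0, 5.3]
gripper_width: 0.384
```

>>> send_rows:
  steps:
    - [0,0,0,0]
    - [0,0,0,0]
    - [0,0,0,0]
    - [0,-0.5,0,0]
    - [0,-1.5,0,0]
    - [0,-4,0,0]
    - [0,-4,0,0]
    - [0,-4,0,0]
    - [0,-4,0,0]
    - [0,0,0,0]
  gripper: 4.9

```text
time: 19.73
tool_pos: [0.5501, 0.2513, 0.2164]
ee_rot: [[0.139, 0.007, -0.99], [0.99, 0.002, 0.139], [0.003, -1.0, -0.007]]
force: [-0.9, -1.1, -0.7]
gripper_width: 0.557
```

Run:
```python
from h import *
go(480,54,240,0)
```

```text
t 19.73 at [550.1 251.3 216.4] th 82.0 F [-0.9 -1.1 -0.7] w 0.557 q6 -1.2
  spin 82.0 tx,ty,tz [ -7.01  -2.36 -19.73]
```

>>> send_rows:
  steps:
    - [0,-0.6,0,10.25]
    - [0,-0.6,0,10.25]
    - [0,-0.6,0,10.25]
    - [0,-0.6,0,10.25]
    - [0,-0.6,0,10.25]
    - [0,-0.6,0,10.25]
    - [0,-0.6,0,10.25]
    - [0,-0.6,0,10.25]
    - [-0.2,0,-4,0]
    - [-0.2,0,-4,0]
    - [-0.2,0,-4,0]
    - [-0.2,0,-4,0]
    - [-0.2,0,-4,0]
    - [-0.3,0,-4,0]
    - [-0.2,0,-3,0]
    - [0,0,-1,0]
    - [0,0,0,0]
    - [0,0,0,0]
  gripper: 8.8

```text
time: 21.98
tool_pos: [0.5341, -0.028, 0.26]
ee_rot: [[1.0, -0.0, -0.001], [0.001, 0.0, 1.0], [-0.0, -1.0, 0.0]]
force: [-0.4, 0.9, 0.2]
gripper_width: 0.998
```

Run:
```python
from h import *
go(480,54,240,0)
c,im,H,S,V=shot("wrist","w4.png")
print("yel",[r for r in rects(c,(H>20)&(H<33)&(S>130)&(V>100),.06,100)])
c,im,H,S,V=shot("top")
print("top");[print(r) for r in rects(c,(S<40)&(V>185),.048) if 300<r[1]<700 and r[3]<130]
c,im,H,S,V=shot("scene")
print("scene");[print(r) for r in rects(c,(S<40)&(V>185),.048) if 300<r[1]<700 and r[3]<130]
```

```text
t 21.98 at [534.1 -28.  260. ] th 0.06 F [-0.4  0.9  0.2] w 0.998 q6 -0.27
  spin 0.06 tx,ty,tz [-5.41  2.    8.2 ]
yel [(array([272., 108.]), 496.7, 54.9, 33.1, 21.7, 88.0), (array([231., 106.]), 462.3, 56.6, 32.5, 32.5, -3.8)]
top
(array([392., 288.]), 443.1, -219.4, 117.5, 8.2, 4.3)
(array([429., 237.]), 587.6, -320.3, 34.3, 24.5, -7.1)
(array([243., 249.]), 541.8, 190.2, 100.6, 26.6, -7.5)
(array([220., 246.]), 549.5, 256.0, 99.5, 26.2, -8.0)
(array([197., 245.]), 550.4, 319.8, 100.0, 26.7, -9.7)
scene
(array([269., 352.]), 620.9, -333.2, 104.0, 35.7, -11.7)
(array([233., 273.]), 446.3, -228.7, 119.4, 22.1, 4.3)
(array([369., 176.]), 541.2, 185.5, 102.6, 34.8, -7.9)
(array([384., 162.]), 549.0, 251.0, 102.7, 35.1, -8.2)
(array([396., 148.]), 548.7, 314.8, 103.7, 35.2, -9.0)
(array([393.,  54.]), 330.5, 690.6, 129.4, 33.7, -5.5)
```

View pics/w4.png

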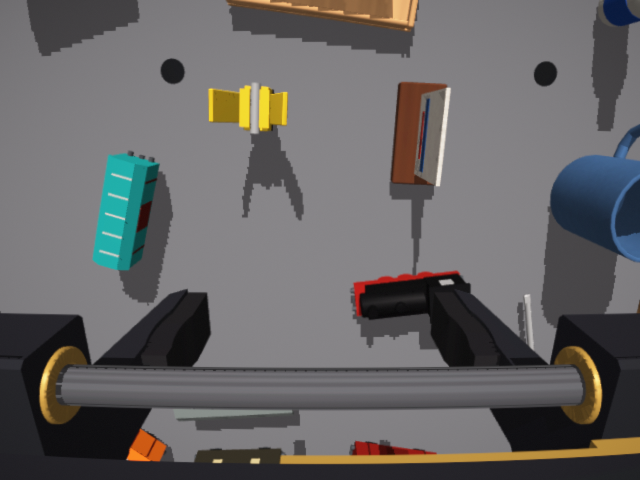

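All three wagons are in the tray and apart. The wrist view shows the clip, pin from (255,84) to (254,133), and the card, its top edge about (447,89) to (439,184). I'll zoom in for accurate pixels.

Run:
```python
from h import *
im=cv2.imread("pics/w4.png")
cv2.imwrite("pics/w4z.png",np.vstack([cv2.resize(im[75:145,200:300],None,fx=4,fy=4,interpolation=cv2.INTER_CUBIC)[:, :400].copy(),np.zeros((0,400,3),np.uint8)]) if 0 else np.hstack([cv2.resize(im[75:195,200:300],None,fx=4,fy=4,interpolation=cv2.INTER_CUBIC),cv2.resize(im[75:195,370:470],None,fx=4,fy=4,interpolation=cv2.INTER_CUBIC)]))
```

```text
(no output)
```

View pics/w4z.png

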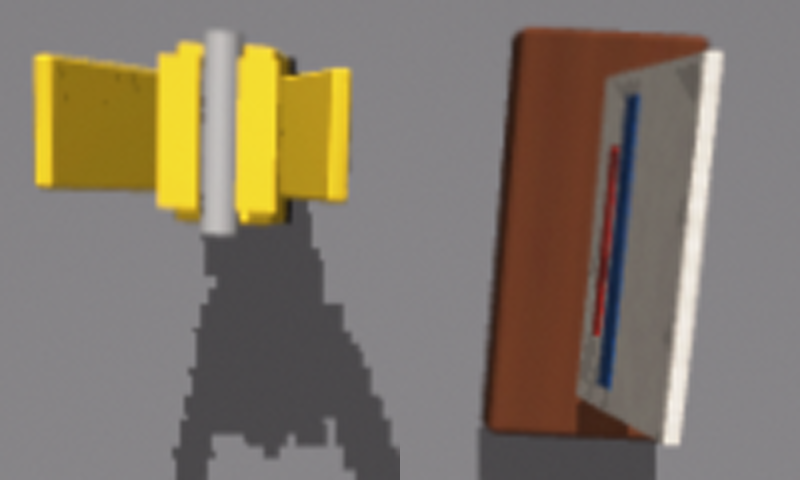

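The zoom shows the pin ends at (255.5,82.5) and (254.7,133.5), handle tips centred at (211,105) and (285,108.5), and card top-edge ends at (448.5,87.5) and (438,186).

Run:
```python
from h import *
c=viewer.calibration("wrist")
def seg(p,z,n):
    X=plane(c,p,z)*1000; d=X[1]-X[0]; print(n,X.round(1)[:,:2].tolist(),"mid",X.mean(0).round(1)[:2],"len",np.linalg.norm(d).round(1),"ang",np.degrees(np.arctan2(d[1],d[0])).round(1)); return X.mean(0)
seg([(255.5,82.5),(254.7,133.5)],.042,"pin")
seg([(211,105.2),(285,108.5)],.075,"handles")
seg([(448.5,87.5),(438,186)],.088,"card")
go(480,54,240,0)
```

```text
pin [[481.2, 75.6], [479.0, 35.3]] mid [480.1  55.5] len 40.4 ang -93.1
handles [[452.3, 57.0], [507.4, 54.3]] mid [479.8  55.7] len 55.1 ang -2.9
card [[624.1, 68.8], [621.6, -1.3]] mid [622.8  33.8] len 70.2 ang -92.0
t 22.12 at [534.2 -28.2 260.1] th 0.06 F [ 0.1 -0.4 -0.8] w 0.998 q6 -0.27
  spin 0.06 tx,ty,tz [-5.42  2.01  8.22]
```

Run:
```python
from h import *
c=viewer.calibration("wrist")
for p,z in([(498.75-0,82.5)],.014),: pass
X=plane(c,[(398.5,84),(391.7,181.5)],.014)*1000; d=X[1]-X[0]; print("foot left edge",X.round(1),np.degrees(np.arctan2(d[1],d[0])))
ct,im,H,S,V=shot("top"); cs,ims,_,_,_=shot("scene")
for n,cc in(("top",ct),("scene",cs)):
    print(n,"card ends/pin predicted",proj(cc,np.array([[.6241,.0688,.088],[.6216,-.0013,.088],[.4812,.0756,.042],[.479,.0353,.042]])).round(1).tolist())
a=cv2.resize(im[205:245,275:335,::-1],None,fx=8,fy=8,interpolation=cv2.INTER_CUBIC)
q=proj(cs,[[.6228,.0338,.06]])[0].astype(int)
print("scene crop origin",q-[25,20])
b=cv2.resize(ims[q[1]-20:q[1]+20,q[0]-25:q[0]+15+10-10,::-1],None,fx=8,fy=8,interpolation=cv2.INTER_CUBIC)
cv2.imwrite("pics/card.png",np.hstack([a,b])[:, :800])
```

```text
foot left edge [[601.8  77.   14. ]
 [599.5  -8.6  14. ]] -91.52118699602417
top card ends/pin predicted [[286.7, 218.3], [312.7, 219.8], [284.0, 272.2], [298.6, 273.4]]
scene card ends/pin predicted [[374.5, 207.6], [357.6, 227.0], [323.9, 194.7], [313.9, 204.6]]
scene crop origin [340 205]
```

View pics/card.png

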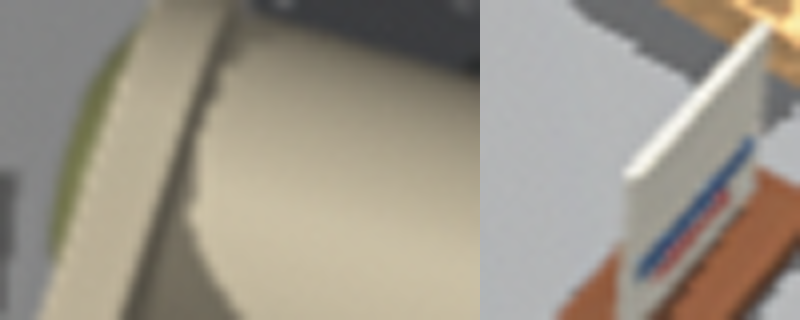

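The scene crop shows the card's top edge at (376,208)–(358,227), within about 1.5 px of the prediction from the wrist view, so I'll go to the clip.

>>> send_rows:
  steps:
    - [0,0,0,3]
    - [-3,2,4,0]
    - [-2.85,4,4.1,0]
    - [0,4,0,0]
    - [0,3,0,0]
    - [0,1,0,0]
    - [0,0,0,0]
    - [0,0,0,0]

```text
time: 23.22
tool_pos: [0.4812, 0.0539, 0.1222]
ee_rot: [[0.999, 0.002, 0.053], [-0.053, -0.0, 0.999], [0.002, -1.0, -0.0]]
force: [0.5, -0.7, 0.4]
gripper_width: 1.002
```

Run:
```python
from h import *
go(480,55.6,63,-3)
```

```text
t 23.23 at [481.2  53.9 122.2] th -3.01 F [ 0.5 -0.7  0.4] w 1.002 q6 -0.08
  spin -0.01 tx,ty,tz [-0.13  5.92  0.16]
```

>>> send_rows:
  steps:
    - [-0.1,2,0.1,0]
    - [0,2,0,0]
    - [0,1,0,0]
    - [0,0.7,0,0]
    - [0,0,0,0]
    - [0,0,0,0]

```text
time: 23.98
tool_pos: [0.48, 0.055, 0.0646]
ee_rot: [[0.999, 0.001, 0.052], [-0.052, -0.0, 0.999], [0.001, -1.0, -0.0]]
force: [-0.4, -0.5, -0.5]
gripper_width: 1.002
```

>>> send_rows:
  steps:
    - [0,0,0,0]
    - [0,0,0,0]
    - [0,0,0,0]
    - [0,0,0,0]
    - [0,0,0,0]
    - [0,0,0,0]
    - [0,0,0,0]
    - [0,0,0,0]
  gripper: 2
  newtons: 35

```text
time: 24.98
tool_pos: [0.4831, 0.0546, 0.0665]
ee_rot: [[0.999, 0.01, 0.053], [-0.053, -0.001, 0.999], [0.01, -1.0, -0.001]]
force: [5.9, 0.2, 12.8]
gripper_width: 0.346
```

>>> send_rows:
  steps:
    - [0,-0.5,0,0]
    - [0,-1,0,0]
    - [0,-2,0,0]
    - [0,-3,0,0]
    - [0,-3,0,0]
    - [0,-3,0,0]
    - [0,-1,0,0]
    - [0,0,0,0]
    - [0,0,0,0]

```text
time: 26.1
tool_pos: [0.4791, 0.0551, 0.1979]
ee_rot: [[0.999, -0.002, 0.052], [-0.052, 0.0, 0.999], [-0.002, -1.0, 0.0]]
force: [-0.1, 0.9, -0.5]
gripper_width: 0.345
```

Run:
```python
from h import *
go(480,55.6,200,-3)
s=sensors.read_state();T=np.array(s["tool_pos"])
cs,im,_,_,_=shot("scene")
cw,iw,_,_,_=shot("wrist")
q=proj(cs,T[None]-[0,0,.03])[0].astype(int); o=q-[25,25]
b=cv2.resize(im[o[1]:o[1]+50,o[0]:o[0]+50,::-1],(400,400),interpolation=cv2.INTER_CUBIC)
qw=proj(cw,T[None]-[0,0,.03])[0].astype(int); print("scene o",o,"wrist proj",qw)
w=cv2.resize(iw[280:480,220:420,::-1],(400,400))
cv2.imwrite("pics/held.png",np.hstack([b,w]))
```

```text
t 26.1 at [479.1  55.1 197.9] th -3.0 F [-0.1  0.9 -0.5] w 0.345 q6 -0.08
  spin -0.0 tx,ty,tz [ 0.09 -0.21  0.05]
scene o [292 136] wrist proj [321 298]
```

View pics/held.png

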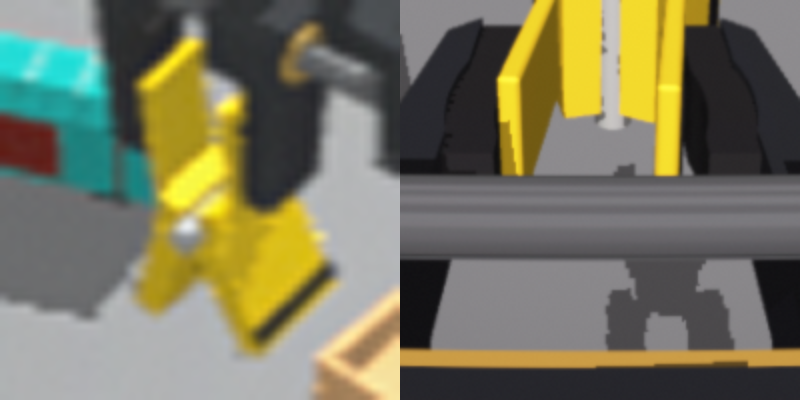

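The clip is held fully open: the scene crop shows the gaping jaws with the pin end at (315.4,165.1), and the wrist crop shows the same end at (326,341.5). Triangulate the pin.

```bash
cat > tri.py <<'E'
from h import *
def tri(ps):
    A=np.zeros((3,3));b=np.zeros(3)
    for c,p in ps:
        o,d=ray(c,[p]); d=d[0]/np.linalg.norm(d); M=np.eye(3)-np.outer(d,d); A+=M;b+=M@o
    X=np.linalg.solve(A,b); return X*1000,[(proj(c,X)[0]-p).round(1) for c,p in ps]
E
python3 - <<'E'
from tri import *
cs,cw=viewer.calibration("scene"),viewer.calibration("wrist")
X,r=tri([(cs,(315.4,165.1)),(cw,(326,341.5))]); s=sensors.read_state(); T=np.array(s["tool_pos"])*1000
print(X.round(1),r,"rel TCP",(X-T).round(1),T.round(1))
go(622.8,33.8,200,-2)
E
```

```text
[482.2  37.8 172.5] [array([-1. , -0.3]), array([ 4.8, -2.7])] rel TCP [  3.  -17.2 -25.5] [479.2  55.1 198.1]
t 26.2 at [479.2  55.1 198.1] th -3.01 F [ 0.1  0.1 -1.1] w 0.347 q6 -0.08
  spin -1.01 tx,ty,tz [14.42 -0.19 -1.63]
```

Run:
```python
from h import *
c=viewer.calibration("wrist"); cs=viewer.calibration("scene"); s=sensors.read_state(); T=np.array(s["tool_pos"]);R=np.array(s["ee_rot"])
cam=-np.array(c["R"]).T@np.array(c["t"]); print("cam in tool mm",(R.T@(cam-T)*1000).round(1), "fx",c["fx"], "cam axes in tool\n",(np.array(c["R"])@R).round(3))
# ideal clip points: (across x, along pin z, y down)
P={"pin -y":(0,25.5,-20),"pin +y":(0,25.5,20),"tipL":(-15,-18.5,-12),"tipR":(15,-18.5,-12)}
for k,v in P.items():
    X=T+R@(np.array(v)/1000); print(k,"wrist",proj(c,X)[0].round(1),"scene",proj(cs,X)[0].round(1))
for n in(-14,14):
  for q in(-18,18): print("jaw tip",n,q,"scene",proj(cs,T+R@(np.array([n,63,q])/1000))[0].round(1),"crop",((proj(cs,T+R@(np.array([n,63,q])/1000))[0]-[292,136])*8).round())
```

```text
cam in tool mm [  -0.6 -131.9   73.3] fx 410.1572978111513 cam axes in tool
 [[ 1.     0.    -0.001]
 [-0.001 -0.282 -0.959]
 [-0.001  0.959 -0.282]]
pin -y wrist [321.8 344.8] scene [312.2 164.8]
pin +y wrist [321.8 257.6] scene [322.9 154.8]
tipL wrist [276.4 393.2] scene [308.4 145. ]
tipR wrist [368.  393.2] scene [319.5 150.6]
jaw tip -14 -18 scene [308.2 173.8] crop [130. 302.]
jaw tip -14 18 scene [317.7 164.9] crop [205. 231.]
jaw tip 14 -18 scene [318. 179.] crop [208. 344.]
jaw tip 14 18 scene [327.4 169.9] crop [284. 271.]
```

Run:
```python
from h import *
c,im,H,S,V=shot("wrist")
Y=(H>20)&(H<33)&(S>120)
for r in range(200,370,8):
    e=np.flatnonzero(np.diff(np.r_[0,Y[r,230:420].astype(int),0]))+230
    e=[x for x in e]; print(r,[(int(a),int(b),int(V[r,(a+b)//2])) for a,b in zip(e[::2],e[1::2]) if b-a>2])
cs,im,H,S,V=shot("scene")
Y=(H>20)&(H<33)&(S>120)
for r in range(140,184,2):
    e=np.flatnonzero(np.diff(np.r_[0,Y[r,300:340].astype(int),0]))+300
    print(r,[(int(a),int(b)) for a,b in zip(e[::2],e[1::2])])
```

```text
200 []
208 []
216 []
224 []
232 []
240 [(288, 310, 243), (357, 381, 243)]
248 [(288, 317, 243), (344, 377, 243)]
256 [(289, 318, 249), (337, 376, 241)]
264 [(289, 318, 243), (336, 376, 230)]
272 [(289, 321, 244), (330, 375, 175)]
280 [(287, 321, 244), (330, 375, 181)]
288 [(284, 321, 243), (330, 375, 197)]
296 [(279, 321, 183), (330, 363, 243)]
304 [(275, 321, 117), (330, 363, 243)]
312 [(271, 321, 114), (330, 363, 243)]
320 [(268, 321, 113), (330, 362, 242)]
328 [(269, 321, 113), (330, 361, 243)]
336 [(268, 296, 114), (301, 321, 242), (330, 361, 243)]
344 [(269, 293, 125), (348, 361, 247)]
352 [(269, 291, 211), (348, 361, 246)]
360 [(270, 288, 236), (347, 360, 246)]
368 []
140 [(315, 316), (329, 330)]
142 [(313, 318)]
144 [(311, 318)]
146 [(309, 317)]
148 [(309, 318), (321, 323)]
150 [(310, 323)]
152 [(310, 322)]
154 [(310, 323)]
156 [(311, 323)]
158 [(311, 323)]
160 [(312, 323), (328, 329)]
162 [(312, 315), (317, 330)]
164 [(311, 314), (317, 331)]
166 [(311, 314), (317, 332)]
168 [(311, 333)]
170 [(310, 332)]
172 [(309, 315), (319, 330), (331, 333)]
174 [(311, 313), (320, 328), (329, 331)]
176 [(321, 326), (327, 329)]
178 [(322, 326)]
180 []
182 []
```

Row profiles show the clip tilted about 5° in the fingers: handle middle at column 315, pin 325.5, jaws 332. So the jaw gap centre sits about 3–4 mm to the +x side of the tool, and I'll allow for that. Move to above the card and compare card and jaws in the same view.

>>> send_rows:
  steps:
    - [0,0,0,-1]
    - [1.5,0.3,-0.2,0]
    - [3,0.5,-0.35,0]
    - [3,0.5,-0.35,0]
    - [3,0.5,-0.35,0]
    - [2.5,0.3,-0.25,0]
    - [1.15,0.2,-0.13,0]
    - [0,0,0,0]
    - [0,0,0,0]
    - [0,0,0,0]

```text
time: 27.55
tool_pos: [0.6201, 0.0339, 0.1763]
ee_rot: [[0.999, 0.0, 0.035], [-0.035, -0.0, 0.999], [0.0, -1.0, -0.0]]
force: [-0.0, 0.8, -0.1]
gripper_width: 0.345
```

Run:
```python
from h import *
go(619.9,33.9,136,-2)
c,im,H,S,V=shot("wrist"); s=sensors.read_state()
print("card predicted", proj(c,np.array([[.6241,.0688,.088],[.6228,.0338,.088],[.6216,-.0013,.088]])).round(1).tolist())
cs,ims,_,_,_=shot("scene")
q=proj(cs,[[.622,.034,.1]])[0].astype(int); o=q-[30,30]; print("scene o",o)
a=cv2.resize(im[170:350,230:410,::-1],(400,400),interpolation=cv2.INTER_CUBIC)
b=cv2.resize(ims[o[1]:o[1]+60,o[0]:o[0]+60,::-1],(400,400),interpolation=cv2.INTER_CUBIC)
cv2.imwrite("pics/above.png",np.hstack([a,b]))
```

```text
t 27.55 at [620.1  33.9 176.3] th -1.99 F [-0.   0.8 -0.1] w 0.345 q6 -0.1
  spin 0.01 tx,ty,tz [-0.02  4.03 -0.01]
card predicted [[326.5, 194.1], [326.1, 255.5], [325.9, 311.9]]
scene o [336 183]
```

View pics/above.png

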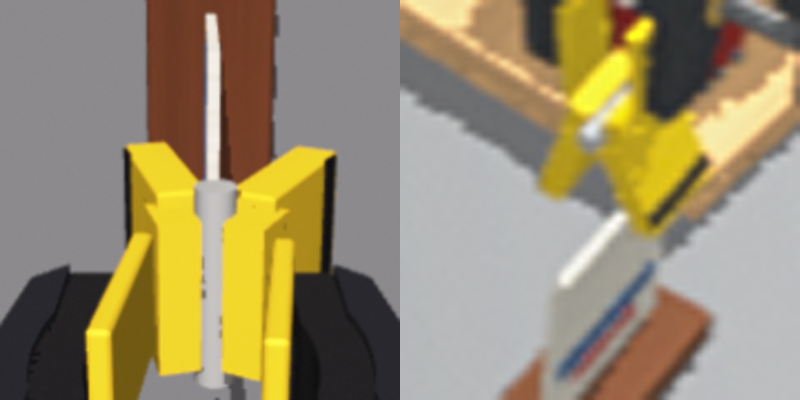

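Picture: wrist crop shows the card's top edge (crop x 212) in front of the pin (216) and the jaw tips' inner edges at 165 and 300. So the gap centre at working depth is about 2.3 mm to +x of the card. Scene crop: the clip is over the card's middle. Shift −2.3 mm and lower.

>>> send_rows:
  steps:
    - [-0.12,0,0,0]
    - [-0.11,0,0,0]
    - [0,0.6,0,0]
    - [0,0.8,0,0]
    - [0,0.8,0,0]
    - [0,0.6,0,0]
    - [0,0.6,0,0]
    - [0,0.4,0,0]
    - [0,0.2,0,0]
    - [0,0,0,0]
    - [0,0,0,0]
    - [0,0,0,0]

```text
time: 29.15
tool_pos: [0.6182, 0.0339, 0.1362]
ee_rot: [[0.999, 0.0, 0.035], [-0.035, -0.0, 0.999], [0.0, -1.0, -0.0]]
force: [-1.2, -0.3, -0.7]
gripper_width: 0.346
```

Run:
```python
from h import *
go(617.6,33.9,136,-2)
c,im,H,S,V=shot("wrist")
cs,ims,_,_,_=shot("scene")
print("card predicted", proj(c,np.array([[.6236,.0688,.088],[.6224,.0338,.088]])).round(1).tolist())
q=proj(cs,[[.622,.034,.1]])[0].astype(int); o=q-[30,30]; print("scene o",o)
a=cv2.resize(im[150:330,230:410,::-1],(400,400),interpolation=cv2.INTER_CUBIC)
b=cv2.resize(ims[o[1]:o[1]+60,o[0]:o[0]+60,::-1],(400,400),interpolation=cv2.INTER_CUBIC)
cv2.imwrite("pics/on.png",np.hstack([a,b]))
```

```text
t 29.15 at [618.2  33.9 136.2] th -2.01 F [-1.2 -0.3 -0.7] w 0.346 q6 -0.1
  spin -0.01 tx,ty,tz [-0.06  0.02  0.  ]
card predicted [[330.8, 209.3], [330.4, 282.1]]
scene o [336 183]
```

View pics/on.png

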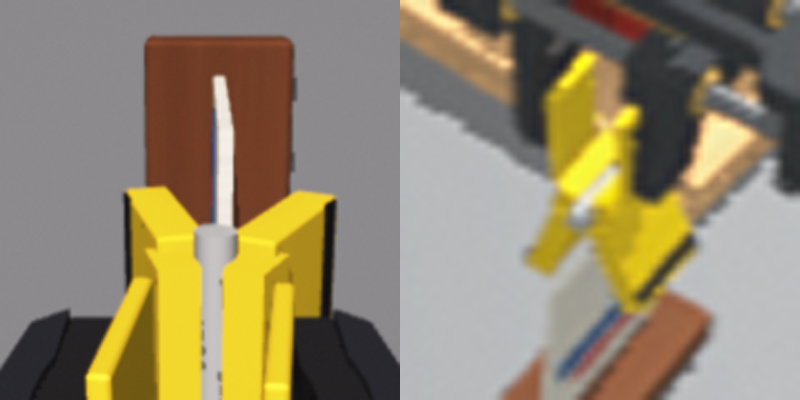

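The wrist crop shows the card edge at x≈227, midway between the jaws' inner edges (about 180 and 275 at that depth). The scene crop shows the jaws straddling the top edge. Contact force is about 0 and the opening 0.346, which is fully squeezed. Hand in.

Run:
```python
from h import *
from cell import job
go(618,33.9,136,-2)
c,im,H,S,V=shot("scene")
[print(r) for r in rects(c,(S<40)&(V>185),.048) if 300<r[1]<700 and r[3]<130]
print(job.close_job())
```

```text
t 29.25 at [618.2  33.9 136.2] th -2.01 F [-0.5 -0.  -1.4] w 0.349 q6 -0.1
  spin -0.01 tx,ty,tz [-0.02  0.02  0.  ]
(array([266., 352.]), 619.8, -337.2, 99.1, 26.1, -10.9)
(array([233., 273.]), 446.2, -228.7, 123.2, 23.2, 3.7)
(array([392., 166.]), 576.0, 247.3, 48.8, 35.1, -7.1)
(array([401., 150.]), 563.1, 312.7, 74.5, 34.8, -9.6)
the job is handed in; nothing more can be done
None
```

The job is handed in: two more red wagons are in the tray, making three, and the arm is holding the yellow clip squeezed open around the card's top edge. It finished at about 29 s of the 67 s allowed, and close_job gave no verdict.

- **Wagons:** I set them down in contact with the tray floor, with 5–10 N of contact force before release. Camera checks put the three at about y = -66, -1 and +63 mm along the tray, upright and apart. The fourth wagon was still at its place in every check.
- **Clip:** The grip is 35 N with the opening at about 30.4 mm, which is the fully squeezed size. By image measurement, the card's top edge is about 22 mm below the clip's pin and midway between the jaws. The measured force is close to zero, so nothing suggests the jaws touch the card.

**Checks that disagreed:**
- The clip sits tilted by about 5° in the fingers. I moved the tool sideways to centre the jaws on the card rather than regripping.
- The scene and wrist cameras differed by about 2 mm on the card's position, so I used the wrist view of card and jaws together for the final alignment.
- In the last scene check the arm hid the tray wagon nearest the card and part of the other two. The fourth wagon read about 4 mm off its earlier position with a narrower visible roof, which I put down to shadow or partial hiding.

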